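Sort the parts salvaged from an amplifier

TASK

Sort the five parts salvaged from the amplifier: stand the large capacitor in the larger bay of the divided tray, the small capacitor in its smaller bay, and the heat sink upright in the round steel dish. Put both transformers right way up and lengthwise into the sloped lane, the long one first, so that it slides down and rests against the stop at the low end and the short one comes to rest against it from behind.

Things in the scene. Friction and masses are not known exactly. Their poses are not given: they have to be found in the camera images.
- cap_big_c (a point): large capacitor: upright dark cylinder with a bare aluminium top, 35 mm diameter, 55 mm tall, about 75 g, loose. The point is its centre, half-way up; its z axis points up through its top.
- cap_small_c (a point): small capacitor: the same kind of upright dark cylinder, 25 mm diameter, 45 mm tall, about 35 g, loose. The point is its centre, half-way up; its z axis points up through its top.
- sink_c (a point): heat sink: upright bare aluminium piece, 45 mm wide (its x), 25 mm through (its y: a flat 5 mm back plate on the -y side and six upright fins that reach +y), 50 mm tall, about 70 g, loose. Grip it across its 25 mm. The point is its centre, half-way up (within 1 mm); its z axis points up through its top.
- xf_long_c (a point): long transformer: grey potted block with a pale label on top, 66 mm long (its x), 34 mm wide (its y), 36 mm tall, about 220 g, loose. The point is its centre, half-way up; its z axis points up through its top. Either end may go first.
- xf_short_c (a point): short transformer: the same kind of grey block with a pale label on top, 42 mm long (its x), 34 mm wide (its y), 36 mm tall, about 140 g, loose. The point is its centre, half-way up; its z axis points up through its top. Either end may go first.
- tray: divided tray, grey, fixed to the bench: 176 mm long (its x) by 88 mm wide (its y), rim 14 mm high, walls and floor 4 mm thick. Origin at the centre of its underside. A 3 mm divider, as high as the rim, parts it into the larger bay (inside from x = -16 to +84 mm, centre x = +34 mm) and the smaller bay (inside from x = -84 to -19 mm, centre x = -51.5 mm), both 80 mm wide inside.
- dish: round steel dish, fixed to the bench: 120 mm outer diameter, rim 16 mm high, walls and floor 4 mm thick. Origin at the centre of its underside.
- lane_stop (a point): sloped lane, a slippery roller track, fixed, open above. The point: foot of the stop, on the track at the stop's uphill face, mid-width, 16 mm above the bench. z is up, x level along the lane, stop to raised end. The track rises towards +x at 0.28 rad for 230 mm; 50 mm wide between guides 8 mm high, 4 mm thick; stop 30 mm high. A transformer let go on it slides down by itself.
There are look-alikes about, which are no part of the job. Leave any red look-alike of the part that bears cap_small_c alone.

How it is judged:
At the end, for the whole second after the job is handed in: Capacitors stand in their bays and the heat sink in the dish (upright within 0.12 rad, within 5 mm of the floor). Transformers lie on the track, tops up, lengthwise within 0.3 rad: long one at the stop, short one against it, each within 9 mm along the lane. All released, at rest (x of cap_big_c in the frame of tray between -0.008 and 0.076 m and y of cap_big_c in the frame of tray between -0.032 and 0.032 m and z of cap_big_c in the frame of tray between 0.0265 and 0.0365 m and angle between each of cap_big_c, cap_small_c, sink_c's own z axis and vertical below 0.12 rad and linear speed of each of cap_big, cap_small, sink, xf_long, xf_short below 0.02 m/s and angular speed of each of cap_big, cap_small, sink, xf_long, xf_short below 0.2 rad/s and x of cap_small_c in the frame of tray between -0.076 and -0.027 m and y of cap_small_c in the frame of tray between -0.032 and 0.032 m and z of cap_small_c in the frame of tray between 0.0215 and 0.0315 m and horizontal distance between sink_c and dish below 0.05 m and z of sink_c in the frame of dish between 0.024 and 0.034 m and x of xf_long_c in the frame of lane_stop between 0.0177 and 0.0357 m and y of xf_long_c in the frame of lane_stop between -0.014 and 0.014 m and z of xf_long_c in the frame of lane_stop between 0.0194 and 0.0334 m and angle between the y axis of each of xf_long_c, xf_short_c and the y axis of lane_stop, either way round below 0.3 rad and angle between each of xf_long_c, xf_short_c's own z axis and vertical below 0.42 rad and x of xf_short_c in the frame of lane_stop between 0.0696 and 0.0876 m and y of xf_short_c in the frame of lane_stop between -0.014 and 0.014 m and z of xf_short_c in the frame of lane_stop between 0.0343 and 0.0483 m); the robot touches nothing.
It also fails if it takes over 109 s, if anything falls off the work surface, if the arm or the gripper's body presses on something with over 40 N, if the wrist force passes 120 N, or if a joint passes its speed limit or range.

ROBOT

A 6-joint arm with a two-finger parallel gripper is mounted at the origin on the work surface. World frame = base frame: x ahead of the robot, y to its left, z up, the work surface at z = 0. Lengths are in m, angles in rad, forces in N, time in s.
With the tool pointing down it reaches from about 0.375 to 0.975 m from the base axis. Payload 3.8 kg.
Tool frame: the origin (TCP) lies midway between the tips of the shut fingers; the grasp point (between the pads) lies manip.grip_depth behind it (manip.grip_depth is the distance from the TCP to the grasp point, in m); z points along the fingers, y is the line along which they close (so a half turn about z gives the same grasp; the last joint's range is limited). The gripper opens to 85 mm and grips with 20 to 120 N. Pads are 22 mm wide; open, the fingers measure 114 mm over their backs; the gripper's body (76 mm by 85 mm) begins 54 mm behind the grasp point. The pads swing forward as they close: fully open they stand 13 mm farther back than shut.
Start: joints at [-1.32, 0.264, 1.604, -0, 1.274, -0.037], TCP at [0.192, -0.647, 0.203] pointing down, gripper open.
Joint ranges: [-2.63, 2.63], [-0.94, 2.18], [0.31, 2.57], [-1.31, 4.45], [0, 2.66], [-2.55, 2.55]. Speed limits (rad/s): [2.57, 2.57, 3.14, 3.14, 3.14, 3.14].

INTERFACE

Orientations are given as a rotation vector (axis times angle).
In Python, from plant import manip gives the robot as it stands.
- The arm moves only by the tool move_arm, never from a script. Its argument "targets" is a list of rows, each a list of 7 numbers: the turn, a rotation vector about the tool's x, y, z in units of 5 degrees (1.0 is 5 degrees), then the shift along the tool's x, y, z in units of 25 mm (1.0 is 25 mm), then the gripper's target within -1 to 1 (shut at 1, half-way at 0, fully open at -1). A call has 1 to 20 rows; each row is the pose to reach, as a shift and turn from the pose commanded when the call began, along the tool's axes at that moment; what a row does not reach only later rows make up. A row lasts 1/10 s, in which the tool goes at most 50 mm and 8.59 degrees, less where a joint would pass 70% of its speed; a pose out of reach is approached as far as the arm can. A call with a gripper value outside its range is refused whole. The fingers move at their own pace and stop on an object; the grip force is fixed at half the most. Time passes only in rows, so rows that repeat a pose let the fingers close. It gives the time, the measured TCP pose, the force, the opening and the grip force at its end, in the units of the state.
- manip.observe(): the state, without advancing time (a new reading comes with each control period).
- manip.capture(name): name is "scene" or "top"; returns (picture, depth): 384x512x3 uint8, red, green, blue; 384x512 float32, m along the optical axis (not along the pixel's ray), 0 where there is no reading.
- manip.camera_info(name): a dict with "intrinsics" (3x3 intrinsics, pixels), "world_to_cam" (4x4, takes a point from world to camera coordinates). Camera axes: x right, y down, z forward; pixel columns grow to the right and rows downward; lengths in m; the calibration is good to about 2 mm. A picture is of the moment at which its call begins. camera_info takes no time and is no camera call.
- manip.sign_off(): hands the job in; it is judged then, once.
The state is a dict: "t": time; "qpos": joint angles; "qvel": joint speeds; "joint_efforts": joint torques, N m; "position": TCP position; "orientation": TCP orientation; "ft_force": force on the tool from outside, world axes, zero at the start; "torque": the same for the moment, N m; "finger_gap": opening from 0.0 (shut) to 1.0 (fully open); "grip_force": force on a finger pad.
Only numpy, scipy, OpenCV 4.12 (cv2) and the standard library are available. Lean on these libraries where they do the work, as an engineer would, in place of code of your own. Each camera call takes 0.05 s, during which the arm holds its last target. There are 200 camera calls.

## Working session

There is one attempt and no reset: what is moved stays moved. The work goes in short steps, Python scripts to look and compute and a tool call to move; the robot and the scene stay as the last step left them, time stands still between calls to the robot, and variables do not carry over. Pictures are saved under pics/ and viewed, at most 14 in all, crops included, and the job is handed in when it is done.

Besides the shell and the picture viewer there is one more tool, called as a command line: name --pt "numbers of a row" for each row, then --argument value for the rest. move_arm: Moves the arm, as the interface text tells. Its arguments: {"type":"object","properties":{"targets":{"type":"array"}},"required":["targets"]}

```bash
ls; mkdir -p pics; python3 - <<'E'
from plant import manip
import cv2,numpy as np
s=manip.observe();print(s['t'],s['position'],s['orientation'],manip.grip_depth,s['finger_gap'])
for n in('scene','top'):
    p,d=manip.capture(n);np.savez(f'{n}0.npz',p=p,d=d)
    cv2.imwrite(f'pics/{n}0.png',p[:,:,::-1]);c=manip.camera_info(n);print(c)
E
```

```text
pics
0.0 [ 0.1913827  -0.64646894  0.20195764] [-3.10693142e+00 -4.50209359e-01  3.99056597e-04] 0.0187 0.999990048148459
{'intrinsics': array([[371.00036276,   0.        , 257.06890437],
       [  0.        , 371.00036276, 190.82018187],
       [  0.        ,   0.        ,   1.        ]]), 'world_to_cam': array([[-0.81747915,  0.57593075,  0.00562338,  0.40758001],
       [ 0.36974854,  0.53225898, -0.76156838, -0.13696016],
       [-0.44160374, -0.62048703, -0.64806017,  1.14345206],
       [ 0.        ,  0.        ,  0.        ,  1.        ]])}
{'intrinsics': array([[492.17254193,   0.        , 254.73867862],
       [  0.        , 492.17254193, 191.02115051],
       [  0.        ,   0.        ,   1.        ]]), 'world_to_cam': array([[ 0.01001406, -0.99955696, -0.02802877,  0.005282  ],
       [-0.99252229, -0.00652567, -0.121889  ,  0.51210794],
       [ 0.12165209,  0.02903979, -0.9921479 ,  1.22501774],
       [ 0.        ,  0.        ,  0.        ,  1.        ]])}
```

View pics/scene0.png

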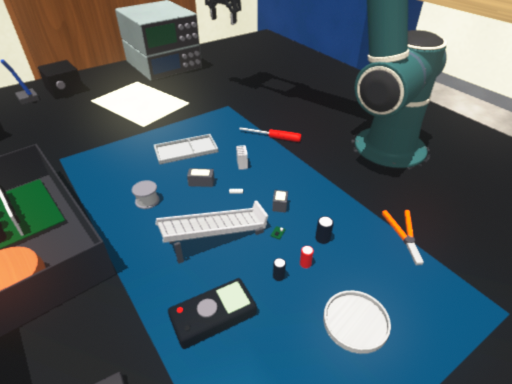

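View pics/top0.png

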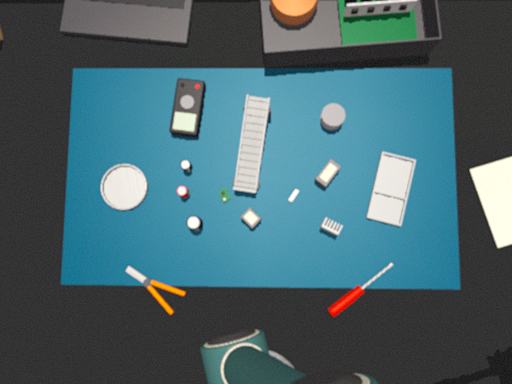

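The top view shows the dish (124,187), small cap (186,166), red look-alike (182,191), big cap (194,223), lane (260,97)→(246,190) with its stop at the bottom, short transformer (251,218), long transformer (328,173), sink (331,228) and tray (391,188). I'll segment by depth height.

```bash
cat > h.py <<'E'
import numpy as np,cv2
from plant import manip
def cam(n):
    c=manip.camera_info(n);return c['intrinsics'],c['world_to_cam']
def cloud(n,d):
    K,T=cam(n);v,u=np.mgrid[:d.shape[0],:d.shape[1]]
    P=np.stack([(u-K[0,2])/K[0,0]*d,(v-K[1,2])/K[1,1]*d,d],-1)-T[:3,3]
    return P@T[:3,:3]
def ray(n,px,z):
    K,T=cam(n);px=np.atleast_2d(px).astype(float)
    r=np.c_[(px-K[:2,2])/[K[0,0],K[1,1]],np.ones(len(px))]@T[:3,:3]
    o=-T[:3,:3].T@T[:3,3];return o+r*((z-o[2])/r[:,2])[:,None]
E
python3 - <<'E'
from h import *
f=np.load('top0.npz');p,d=f['p'],f['d'];W=cloud('top',d)
print('bench z',np.median(W[250:270,100:400,2]))
B=dict(bigcap=(180,210,208,238,.055),smallcap=(178,196,157,176,.045),xs=(236,266,205,232,.036),xl=(312,344,157,190,.036),sink=(317,347,214,240,.05))
for k,(a,b,c,e,z) in B.items():
    w=W[c:e,a:b];m=(abs(w[...,2]-z)<.008)
    n,l,st,ce=cv2.connectedComponentsWithStats(m.astype(np.uint8))
    i=1+np.argmax(st[1:,4]);m=l==i
    if k=='sink': m=abs(w[...,2]-z)<.008
    vv,uu=np.nonzero(m)
    P=ray('top',np.c_[uu+a,vv+c],z)[:,:2]
    r=cv2.minAreaRect((P*1000).astype(np.float32))
    print(k,m.sum(),'z',np.median(w[...,2][m]),'mean',P.mean(0).round(4),'rect',np.round(r[0],1),np.round(r[1],1),round(r[2],1))
# containers
for k,(a,b,c,e,z) in dict(tray=(362,420,146,232,.014),dish=(96,152,160,214,.016)).items():
    w=W[c:e,a:b,2];im=p[c:e,a:b].astype(int)
    m=(im.min(-1)>110)
    vv,uu=np.nonzero(m);P=ray('top',np.c_[uu+a,vv+c],z)[:,:2]*1000
    r=cv2.minAreaRect(P.astype(np.float32));print(k,m.sum(),np.round(r[0],1),np.round(r[1],1),round(r[2],1),np.round(cv2.boxPoints(r)))
# divider & lane
m=np.zeros(d.shape,bool);m[90:198,230:276]=1
m&=(p.min(-1)>100)
vv,uu=np.nonzero(m);P=W[m]
r=cv2.minAreaRect((P[:,:2]*1000).astype(np.float32));print('lane',np.round(r[0],1),np.round(r[1],1),r[2],np.round(cv2.boxPoints(r)))
c=np.polyfit(P[:,0],P[:,2],1);print(c)
big=cv2.resize(p[80:250,90:430][:,:,::-1],None,fx=2.3,fy=2.3,interpolation=cv2.INTER_CUBIC)
cv2.imwrite('pics/c0.png',big)
E
```

```text
bench z 0.0011571979409652363
bigcap 157 z 0.05607868674341629 mean [0.4288 0.1621] rect [429.1 162.1] [34.9 33.2] 64.3
smallcap 76 z 0.04534825179908862 mean [0.5765 0.1884] rect [576.8 188.5] [24.  21.6] 45.7
xs 223 z 0.03653081308954532 mean [0.4427 0.02  ] rect [442.8  19.4] [41.2 33.9] 45.6
xl 346 z 0.036449485302050985 mean [ 0.5593 -0.1752] rect [ 559.1 -175.1] [33.8 66.5] 52.5
sink 113 z 0.04981297931547854 mean [ 0.4218 -0.1809] rect [ 423.3 -181.8] [45.1 24.6] 63.6
tray 2574 [ 524.6 -340.5] [ 93.7 181.8] 75.9 [[ 425. -364.]
 [ 601. -408.]
 [ 624. -317.]
 [ 448. -273.]]
dish 1775 [524.7 352.8] [124.1 122.9] 64.4 [[443. 323.]
 [553. 270.]
 [607. 382.]
 [496. 435.]]
lane [570.8  13.1] [110.2 416.4] 85.88543701171875 [[359. -27.]
 [775. -57.]
 [782.  53.]
 [367.  83.]]
[-0.15377034  0.14620697]
```

View pics/c0.png

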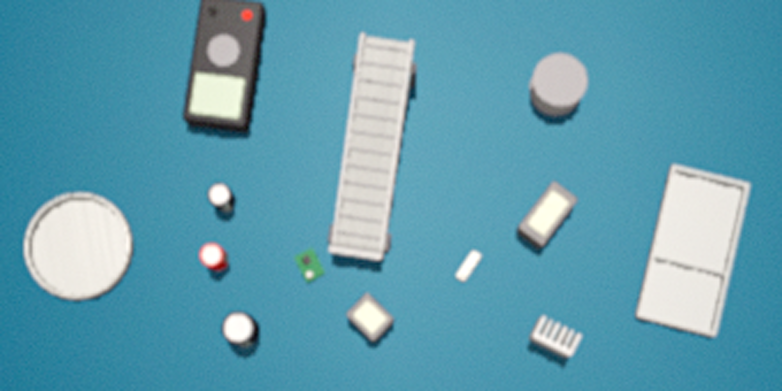

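Sizes match (caps 34/24, blocks 41×34 and 66×34, sink 45×25). The lane needs a cleaner segmentation.

```bash
cat >> h.py <<'E'
from scipy.spatial.transform import Rotation as R
def go(x,y,z,yaw,lean=0,az=0):
    """units of the move from the present pose to TCP x,y,z, yaw deg, then lean deg of tool z towards azimuth az"""
    s=manip.observe();R0=R.from_rotvec(s['orientation'])
    R1=R.from_euler('z',yaw,degrees=True)*R.from_rotvec([np.pi,0,0])
    a=np.radians(az);R1=R.from_rotvec(-np.radians(lean)*np.array([-np.sin(a),np.cos(a),0]))*R1
    t=R0.inv().apply(np.array([x,y,z])-s['position'])/.025
    r=(R0.inv()*R1).as_rotvec()/np.radians(5)
    print('t',round(s['t'],2),'pos',np.round(s['position'],4),'gap',round(float(s['finger_gap']),3),'gf',np.round(s['grip_force'],1),'toolz',np.round(R0.as_matrix()[:,2],3),'| turn',np.round(r,2),'shift',np.round(t,2))
E
python3 - <<'E'
from h import *
f=np.load('top0.npz');p,d=f['p'],f['d'];W=cloud('top',d)
m=np.zeros(d.shape,bool);m[92:198,230:274]=1
m&=(W[...,2]>.012)&(W[...,2]<.12)&(p.min(-1)>90)
n,l,st,ce=cv2.connectedComponentsWithStats(m.astype(np.uint8));m=l==1+np.argmax(st[1:,4])
P=W[m]
v=[];
for x in np.arange(.46,.74,.01):
    q=P[abs(P[:,0]-x)<.005]
    if len(q)>3: a,b=np.percentile(q[:,1],[2,98]);v.append((x,(a+b)/2,b-a,np.median(q[:,2]),len(q)))
v=np.array(v);print(v.round(4))
g=v[(v[:,2]>.045)];print('axis y=',np.polyfit(g[2:-1,0],g[2:-1,1],1),'z',np.polyfit(g[3:-2,0],g[3:-2,3],1))
print(P[:,0].min(),P[:,0].max())
r=cv2.minAreaRect((P[:,:2]*1000).astype(np.float32));print(np.round(cv2.boxPoints(r)),np.round(r[1]))
go(.429,.162,.12,16.5)
E
```

```text
[[5.10e-01 3.09e-02 4.51e-02 4.53e-02 3.70e+01]
 [5.20e-01 3.34e-02 6.10e-02 3.04e-02 7.60e+01]
 [5.30e-01 3.30e-02 6.73e-02 1.86e-02 1.04e+02]
 [5.40e-01 3.53e-02 6.26e-02 2.17e-02 1.01e+02]
 [5.50e-01 3.25e-02 5.76e-02 2.39e-02 9.40e+01]
 [5.60e-01 2.98e-02 5.65e-02 2.70e-02 9.10e+01]
 [5.70e-01 2.76e-02 5.68e-02 3.00e-02 9.40e+01]
 [5.80e-01 2.73e-02 5.65e-02 3.34e-02 9.30e+01]
 [5.90e-01 2.46e-02 5.61e-02 3.60e-02 9.40e+01]
 [6.00e-01 2.43e-02 5.66e-02 3.90e-02 9.00e+01]
 [6.10e-01 2.22e-02 5.62e-02 4.16e-02 9.50e+01]
 [6.20e-01 2.09e-02 5.85e-02 4.45e-02 9.40e+01]
 [6.30e-01 1.95e-02 5.58e-02 4.77e-02 9.20e+01]
 [6.40e-01 1.73e-02 5.63e-02 5.05e-02 9.40e+01]
 [6.50e-01 1.69e-02 5.59e-02 5.24e-02 9.60e+01]
 [6.60e-01 1.45e-02 5.56e-02 5.62e-02 9.70e+01]
 [6.70e-01 1.33e-02 5.80e-02 5.93e-02 1.03e+02]
 [6.80e-01 1.21e-02 5.55e-02 6.20e-02 9.50e+01]
 [6.90e-01 1.08e-02 5.79e-02 6.53e-02 9.40e+01]
 [7.00e-01 9.50e-03 5.53e-02 6.75e-02 1.00e+02]
 [7.10e-01 5.80e-03 5.76e-02 7.03e-02 1.05e+02]
 [7.20e-01 6.10e-03 6.82e-02 7.28e-02 1.17e+02]
 [7.30e-01 7.70e-03 6.12e-02 7.70e-02 9.90e+01]]
axis y= [-0.15233008  0.11537549] z [ 0.28892564 -0.13456252]
0.5077052524280564 0.7486245375195562
[[505.   3.]
 [740. -32.]
 [750.  38.]
 [515.  72.]] [ 70. 237.]
t 0.1 pos [ 0.1914 -0.6466  0.2021] gap 0.997 gf 0.0 toolz [-0.     0.002 -1.   ] | turn [-0.02 -0.   -0.  ] shift [ 18.29 -28.31   3.34]
```

Lane: slope 0.289 ≈ tan 0.28, axis heading −8.7°, stop foot ≈ (0.523, 0.036). Start with the sink (nearest).

```bash
python3 -c "
from h import *
go(.4235,-.182,.10,63.6)"
```

```text
t 0.1 pos [ 0.1914 -0.6466  0.2021] gap 0.997 gf 0.0 toolz [-0.     0.002 -1.   ] | turn [-0.02 -0.01 -9.42] shift [ 14.17 -15.17   4.12]
```

move_arm --pt "0 0 -9.42 14.17 -15.17 4.1 -1" --pt "0 0 -9.42 14.17 -15.17 4.1 -1" --pt "0 0 -9.42 14.17 -15.17 4.1 -1" --pt "0 0 -9.42 14.17 -15.17 4.1 -1" --pt "0 0 -9.42 14.17 -15.17 4.1 -1" --pt "0 0 -9.42 14.17 -15.17 4.1 -1" --pt "0 0 -9.42 14.17 -15.17 4.1 -1" --pt "0 0 -9.42 14.17 -15.17 4.1 -1" --pt "0 0 -9.42 14.17 -15.17 4.1 -1" --pt "0 0 -9.42 14.17 -15.17 4.1 -1" --pt "0 0 -9.42 14.17 -15.17 4.1 -1" --pt "0 0 -9.42 14.17 -15.17 4.1 -1" --pt "0 0 -9.42 14.17 -15.17 4.1 -1" --pt "0 0 -9.42 14.17 -15.17 4.1 -1"

```text
t: 1.5
position: [0.4234, -0.1837, 0.1009]
orientation: [2.67, 1.654, -0.0]
ft_force: [-0.9, 0.3, -0.0]
finger_gap: 1.001
grip_force: 0.0
```

```bash
python3 -c "
from h import *
go(.4235,-.182,.017,63.6)
p,d=manip.capture('scene');cv2.imwrite('pics/s1.png',cv2.resize(p[100:220,150:350,::-1],None,fx=3,fy=3))"
```

```text
t 1.5 pos [ 0.4234 -0.1837  0.1009] gap 1.001 gf 0.0 toolz [-0. -0. -1.] | turn [ 0.    0.   -0.01] shift [ 0.06 -0.03  3.36]
```

View pics/s1.png

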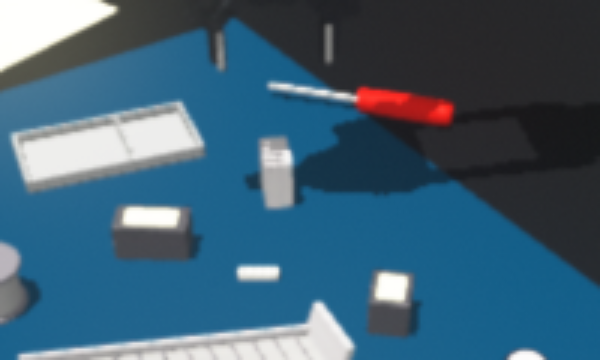

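The open fingers straddle the sink (finger tips at crop (220,60)/(330,55), sink at (277,170)). Descend, grip, lift.

move_arm --pt "0 0 0 0 0 1.7 -1" --pt "0 0 0 0 0 3.35 -1" --pt "0 0 0 0 0 3.35 -1" --pt "0 0 0 0 0 3.35 1" --pt "0 0 0 0 0 3.35 1" --pt "0 0 0 0 0 3.35 1" --pt "0 0 0 0 0 3.35 1" --pt "0 0 0 0 0 3.35 1" --pt "0 0 0 0 0 3.35 1" --pt "0 0 0 0 0 3.35 1" --pt "0 0 0 0 0 3.35 1" --pt "0 0 0 0 0 3.35 1" --pt "0 0 0 0 0 1.7 1" --pt "0 0 0 0 0 0 1" --pt "0 0 0 0 0 0 1"

```text
t: 3.05
position: [0.4288, -0.1855, 0.1078]
orientation: [2.66, 1.65, 0.011]
ft_force: [1.2, -0.8, -0.6]
finger_gap: 0.238
grip_force: 58.8
```

```bash
python3 -c "
from h import *
go(.525,.353,.12,63.6)"
```

```text
t 3.05 pos [ 0.4288 -0.1855  0.1078] gap 0.238 gf 58.8 toolz [ 0.012 -0.006 -1.   ] | turn [0.15 0.   0.  ] shift [21.   -6.12 -0.57]
```

move_arm --pt "0 0 0 2 -0.6 -1 1" --pt "0 0 0 21 -6.1 -1 1" --pt "0 0 0 21 -6.1 -1 1" --pt "0 0 0 21 -6.1 -1 1" --pt "0 0 0 21 -6.1 -1 1" --pt "0 0 0 21 -6.1 -1 1" --pt "0 0 0 21 -6.1 -1 1" --pt "0 0 0 21 -6.1 -1 1" --pt "0 0 0 21 -6.1 -1 1" --pt "0 0 0 21 -6.1 -1 1" --pt "0 0 0 21 -6.1 -1 1" --pt "0 0 0 21 -6.1 -1 1" --pt "0 0 0 21 -6.1 -1 1" --pt "0 0 0 21 -6.1 -1 1" --pt "0 0 0 21 -6.1 -1 1" --pt "0 0 0 21 -6.1 -1 1"

```text
t: 4.65
position: [0.5205, 0.3536, 0.1259]
orientation: [2.671, 1.653, -0.0]
ft_force: [-0.2, 0.2, -0.7]
finger_gap: 0.242
grip_force: 58.9
```

```bash
python3 -c "
from h import *
go(.525,.353,.022,63.6)
p,d=manip.capture('scene');cv2.imwrite('pics/s2.png',cv2.resize(p[150:384,230:450,::-1],None,fx=2.5,fy=2.5))"
```

```text
t 4.65 pos [0.5205 0.3536 0.1259] gap 0.242 gf 58.9 toolz [-0. -0. -1.] | turn [-0.    0.   -0.02] shift [0.06 0.17 4.15]
```

View pics/s2.png

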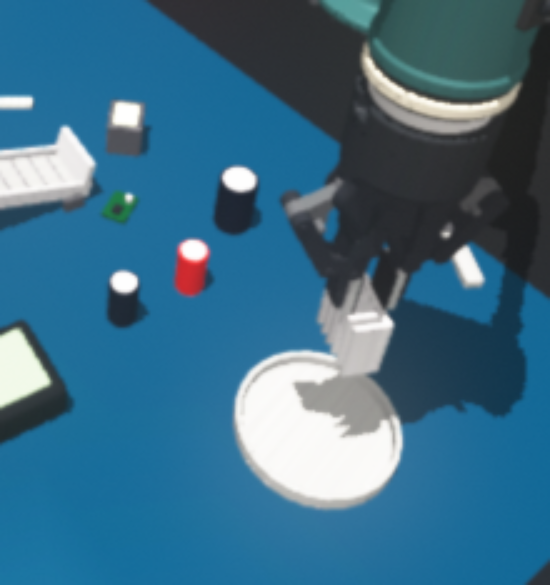

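The sink hangs upright in the grip (crop (358,325)) above the dish. Lower and check the force before releasing.

move_arm --pt "0 0 0 0 0.15 1.5 1" --pt "0 0 0 0 0.15 2.8 1" --pt "0 0 0 0 0.15 3.6 1" --pt "0 0 0 0 0.15 3.9 1" --pt "0 0 0 0 0.15 4.1 1" --pt "0 0 0 0 0.15 4.1 1" --pt "0 0 0 0 0.15 4.1 1"

```text
t: 5.4
position: [0.5252, 0.3539, 0.0249]
orientation: [2.67, 1.655, 0.005]
ft_force: [0.4, -0.2, -0.5]
finger_gap: 0.237
grip_force: 59.3
```

move_arm --pt "0 0 0 0 0 0.1 1" --pt "0 0 0 0 0 0.1 1" --pt "0 0 0 0 0 0.1 0.2" --pt "0 0 0 0 0 0.1 0" --pt "0 0 0 0 0 0.1 -0.2" --pt "0 0 0 0 0 0.1 -0.4" --pt "0 0 0 0 0 0.1 -0.6" --pt "0 0 0 0 0 0.1 -1" --pt "0 0 0 0 0 -1.5 -1" --pt "0 0 0 0 0 -3.5 -1" --pt "0 0 0 0 0 -4.5 -1" --pt "0 0 0 0 0 -4.5 -1"

```text
t: 6.6
position: [0.5275, 0.3556, 0.1421]
orientation: [2.67, 1.655, 0.017]
ft_force: [0.1, 0.5, 0.5]
finger_gap: 1.002
grip_force: 0.0
```

```bash
python3 -c "
from h import *
go(.577,.1885,.12,16.5)
p,d=manip.capture('scene');cv2.imwrite('pics/s3.png',cv2.resize(p[200:384,230:450,::-1],None,fx=2,fy=2))"
```

```text
t 6.6 pos [0.5275 0.3556 0.1421] gap 1.002 gf 0.0 toolz [ 0.009  0.006 -1.   ] | turn [ 0.02 -0.12  9.42] shift [-5.11  4.74  0.86]
```

View pics/s3.png

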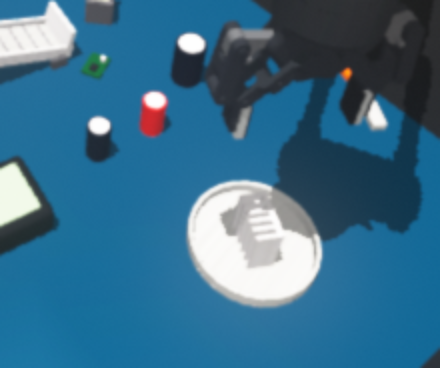

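Sink stands upright in the dish (crop (260,235)). Now the small capacitor.

move_arm --pt "0 0 9.42 -5.1 4.75 0.8 -1" --pt "0 0 9.42 -5.1 4.75 0.8 -1" --pt "0 0 9.42 -5.1 4.75 0.8 -1" --pt "0 0 9.42 -5.1 4.75 0.8 -1" --pt "0 0 9.42 -5.1 4.75 0.8 -1" --pt "0 0 9.42 -5.1 4.75 0.8 -1" --pt "0 0 9.42 -5.1 4.75 0.8 -1" --pt "0 0 9.42 -5.1 4.75 0.8 -1" --pt "0 0 9.42 -5.1 4.75 0.8 -1"

```text
t: 7.55
position: [0.5729, 0.1864, 0.1148]
orientation: [3.109, 0.453, -0.002]
ft_force: [-0.8, 0.8, 0.0]
finger_gap: 0.999
grip_force: 0.0
```

```bash
python3 -c "
from h import *
go(.577,.1885,.0155,16.5)"
```

```text
t 7.55 pos [0.5729 0.1864 0.1148] gap 0.999 gf 0.0 toolz [-0.002 -0.    -1.   ] | turn [-0.    0.02  0.02] shift [ 0.19 -0.03  3.97]
```

move_arm --pt "0 0 0 0.2 0 1.9 -1" --pt "0 0 0 0.2 0 3.6 -1" --pt "0 0 0 0.2 0 3.95 -1" --pt "0 0 0 0.2 0 3.95 0" --pt "0 0 0 0.2 0 3.95 1" --pt "0 0 0 0.2 0 3.95 1" --pt "0 0 0 0.2 0 3.95 1" --pt "0 0 0 0.2 0 3.95 1" --pt "0 0 0 0.2 0 3.95 1" --pt "0 0 0 0.2 0 3.95 1" --pt "0 0 0 0.2 0 3.95 1" --pt "0 0 0 0.2 0 3.95 1" --pt "0 0 0 0.2 0 2 1" --pt "0 0 0 0.2 0 0 1" --pt "0 0 0 0.2 0 -1 1" --pt "0 0 0 0.2 0 -1 1" --pt "0 0 0 0.2 0 -1 1"

```text
t: 9.25
position: [0.5787, 0.1878, 0.1414]
orientation: [-3.109, -0.451, -0.002]
ft_force: [-0.2, 0.3, -0.3]
finger_gap: -0.004
grip_force: 0.0
```

```bash
python3 -c "
from h import *
go(.4746,-.328,.12,16.5)"
```

```text
t 9.25 pos [0.5787 0.1878 0.1414] gap -0.004 gf 0.0 toolz [ 0.001  0.    -1.   ] | turn [ 0.   -0.02 -0.  ] shift [-9.85 18.6   0.84]
```

Missed: gap shut, no force. Look.

```bash
python3 -c "
from h import *
p,d=manip.capture('scene');cv2.imwrite('pics/s4.png',cv2.resize(p[170:384,200:400,::-1],None,fx=2.5,fy=2.5))"
```

```text
(no output)
```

View pics/s4.png

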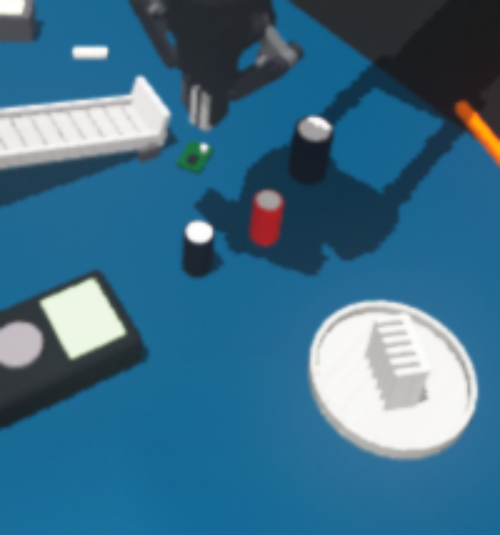

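```bash
python3 -c "
from h import *
print('scene',ray('scene',[[279.6,262.8]],.045))
f=np.load('top0.npz');W=cloud('top',f['d'])
print('depth pts',W[164:168:2,184:188,:].reshape(-1,3).round(3))
print('top ray',ray('top',[[186,166]],.045))
s0=np.load('scene0.npz');p=s0['p'];W=cloud('scene',s0['d']);m=np.zeros(p.shape[:2],bool);m[255:282,268:292]=1;m&=(abs(W[...,2]-.045)<.005)&(p.min(-1)>150);print('scene0',m.sum(),W[m].mean(0))
K,T=cam('scene');s=manip.observe();q=T[:3,:3]@s['position']+T[:3,3];q=K@q/q[2];print('tcp px scene',q[:2], 'crop',(q[:2]-[200,170])*2.5)
"
```

```text
scene [[0.57793192 0.1903255  0.045     ]]
depth pts [[0.578 0.19  0.05 ]
 [0.578 0.187 0.048]
 [0.578 0.184 0.052]
 [0.579 0.183 0.046]
 [0.574 0.19  0.044]
 [0.574 0.188 0.045]
 [0.574 0.185 0.044]
 [0.573 0.182 0.046]]
top ray [[0.57353146 0.18519688 0.045     ]]
scene0 70 [0.57763568 0.18897562 0.04483048]
tcp px scene [281.15761825 228.89997536] crop [202.89404563 147.2499384 ]
```

```bash
python3 -c "
from h import *
print(manip.observe()['position'])
for n in('scene','top'):
    p,d=manip.capture(n);W=cloud(n,d);s=manip.observe()['position']
    m=(np.hypot(W[...,0]-s[0],W[...,1]-s[1])<.03)&(W[...,2]>.08)&(d>0)
    z=W[m];print(n,m.sum());
    if m.sum(): z=z[np.argsort(z[:,2])];print(z[:12].round(3))
"
```

```text
[0.57750734 0.18749712 0.13973377]
scene 1344
[[0.579 0.195 0.167]
 [0.582 0.196 0.167]
 [0.582 0.196 0.17 ]
 [0.579 0.196 0.17 ]
 [0.587 0.188 0.171]
 [0.588 0.187 0.171]
 [0.586 0.195 0.171]
 [0.587 0.192 0.172]
 [0.586 0.193 0.172]
 [0.588 0.186 0.172]
 [0.585 0.197 0.173]
 [0.583 0.197 0.173]]
top 1202
[[0.575 0.174 0.182]
 [0.573 0.174 0.182]
 [0.574 0.171 0.211]
 [0.571 0.161 0.215]
 [0.57  0.163 0.218]
 [0.57  0.165 0.219]
 [0.583 0.159 0.219]
 [0.574 0.169 0.22 ]
 [0.572 0.165 0.22 ]
 [0.574 0.165 0.22 ]
 [0.572 0.16  0.221]
 [0.574 0.167 0.222]]
```

Camera shows the finger tips about 23 mm above the reported TCP, so the grip was too high. The cap still stands at (0.578, 0.190). Retry lower.

move_arm --pt "0 0 0 0 0 -0.5 -1" --pt "0 0 0 0 0 -0.5 -1" --pt "0 0 0 0 0 -0.5 -1" --pt "0 0 0 0 0 -0.5 -1" --pt "0 0 0 0 0 -0.5 -1" --pt "0 0 0 0 0 -0.5 -1" --pt "0 0 0 0 0 -0.5 -1" --pt "0 0 0 0 0 1.5 -1" --pt "0 0 0 0 0 3.5 -1" --pt "0 0 0 0 0 4.8 -1" --pt "0 0 0 0 0 5.5 -1" --pt "0 0 0 0 0 5.5 -1"

```text
t: 10.6
position: [0.5748, 0.1867, -0.0006]
orientation: [3.108, 0.45, -0.012]
ft_force: [-0.1, -0.5, 0.2]
finger_gap: 1.002
grip_force: 0.0
```

```bash
python3 -c "
from h import *
go(.578,.1895,.002,16.5)
p,d=manip.capture('scene');cv2.imwrite('pics/s5.png',cv2.resize(p[200:320,220:360,::-1],None,fx=4,fy=4))
"
```

```text
t 10.6 pos [ 0.5748  0.1867 -0.0006] gap 1.002 gf 0.0 toolz [-0.007 -0.002 -1.   ] | turn [-0.    0.09 -0.  ] shift [ 0.15 -0.07 -0.11]
```

View pics/s5.png

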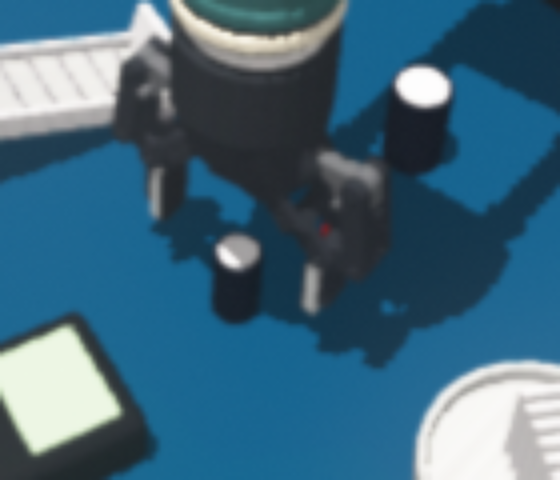

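Fingers straddle the cap: tips at crop (160,218) and (312,312), cap at (238,280), tips about z 0.033 open. Close slightly lower.

move_arm --pt "0 0 0 0.1 0 0.2 -1" --pt "0 0 0 0.1 0 0.2 0" --pt "0 0 0 0.1 0 0.2 1" --pt "0 0 0 0.1 0 0.2 1" --pt "0 0 0 0.1 0 0.2 1" --pt "0 0 0 0.1 0 0.2 1" --pt "0 0 0 0.1 0 0.2 1" --pt "0 0 0 0.1 0 0.2 1" --pt "0 0 0 0.1 0 0.2 1" --pt "0 0 0 0.1 0 0.2 1"

```text
t: 11.65
position: [0.5814, 0.1887, -0.0008]
orientation: [-3.109, -0.451, -0.002]
ft_force: [0.0, 0.5, 6.3]
finger_gap: 0.267
grip_force: 59.0
```

move_arm --pt "0 0 0 0 0 -1 1" --pt "0 0 0 0 0 -3 1" --pt "0 0 0 0 0 -5 1" --pt "0 0 0 -2 3 -5.6 1" --pt "0 0 0 -10 18.6 -5.6 1" --pt "0 0 0 -10 18.6 -5.6 1" --pt "0 0 0 -10 18.6 -5.6 1" --pt "0 0 0 -10 18.6 -5.6 1" --pt "0 0 0 -10 18.6 -5.6 1" --pt "0 0 0 -10 18.6 -5.6 1" --pt "0 0 0 -10 18.6 -5.6 1" --pt "0 0 0 -10 18.6 -5.6 1" --pt "0 0 0 -10 18.6 -5.6 1" --pt "0 0 0 -10 18.6 -5.6 1" --pt "0 0 0 -10 18.6 -5.6 1" --pt "0 0 0 -10 18.6 -5.6 1" --pt "0 0 0 -10 18.6 -5.6 1"

```text
t: 13.35
position: [0.4728, -0.3271, 0.1376]
orientation: [-3.108, -0.451, 0.001]
ft_force: [-0.6, 0.1, -0.4]
finger_gap: 0.266
grip_force: 59.0
```

```bash
python3 -c "
from h import *
go(.4746,-.328,.002,16.5)
p,d=manip.capture('scene');W=cloud('scene',d);print(manip.observe()['position']);
cv2.imwrite('pics/s6.png',cv2.resize(p[60:210,110:290,::-1],None,fx=3.5,fy=3.5))"
```

```text
t 13.35 pos [ 0.4728 -0.3271  0.1376] gap 0.266 gf 59.0 toolz [-0.001  0.001 -1.   ] | turn [-0.02  0.01  0.  ] shift [0.06 0.06 5.43]
[ 0.47300334 -0.32693152  0.13778383]
```

View pics/s6.png

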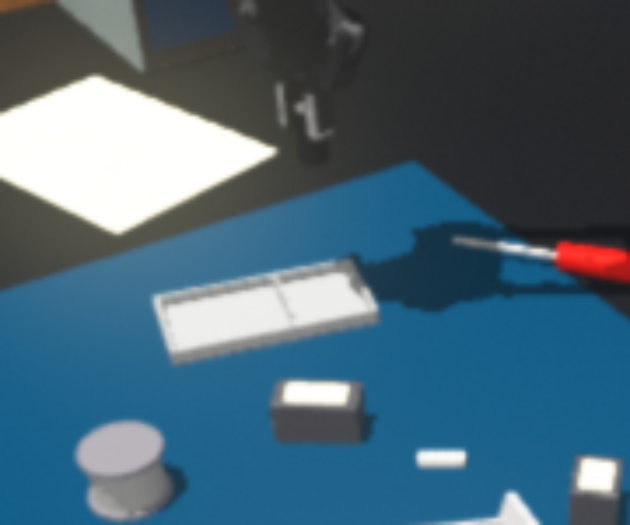

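Cap is held upright (crop (312,135)) above the small bay. Lower.

move_arm --pt "0 0 0 0.05 0 1.8 1" --pt "0 0 0 0.05 0 3.4 1" --pt "0 0 0 0.05 0 4.6 1" --pt "0 0 0 0.05 0 5.1 1" --pt "0 0 0 0.05 0 5.3 1" --pt "0 0 0 0.05 0 5.3 1" --pt "0 0 0 0.05 0 5.3 1"

```text
t: 14.1
position: [0.4758, -0.3289, 0.0077]
orientation: [3.107, 0.451, 0.004]
ft_force: [-0.1, 0.5, -0.2]
finger_gap: 0.261
grip_force: 59.0
```

move_arm --pt "0 0 0 0 0 0.15 1" --pt "0 0 0 0 0 0.15 1" --pt "0 0 0 0 0 0.15 0.3" --pt "0 0 0 0 0 0.15 0.1" --pt "0 0 0 0 0 0.15 -0.1" --pt "0 0 0 0 0 0.15 -0.3" --pt "0 0 0 0 0 0.15 -0.3" --pt "0 0 0 0 0 -1 -0.3" --pt "0 0 0 0 0 -3 -0.3" --pt "0 0 0 0 0 -5 -1" --pt "0 0 0 0 0 -5.5 -1" --pt "0 0 0 0 0 -5.5 -1"

```text
t: 15.3
position: [0.4764, -0.3297, 0.1471]
orientation: [3.104, 0.45, 0.008]
ft_force: [0.6, 0.5, 0.1]
finger_gap: 0.997
grip_force: 0.0
```

```bash
python3 -c "
from h import *
p,d=manip.capture('scene');W=cloud('scene',d)
m=(W[...,0]>.38)&(W[...,0]<.65)&(W[...,1]<-.26)&(W[...,1]>-.42)&(abs(W[...,2]-.05)<.012)&(d>0)
print(m.sum(),W[m].mean(0),W[m][:,2].min(),W[m][:,2].max())
go(.429,.162,.13,16.5)"
```

```text
51 [ 0.4720536  -0.32334958  0.04564514] 0.03821057453292945 0.0507999769555897
t 15.35 pos [ 0.4748 -0.3285  0.1442] gap 0.996 gf 0.0 toolz [ 0.002 -0.001 -1.   ] | turn [ 0.02 -0.02 -0.  ] shift [  3.81 -19.33   0.54]
```

Small cap stands in its bay (top at z≈0.049). Now the big one.

move_arm --pt "0 0 0 3.8 -19.3 0.7 -1" --pt "0 0 0 3.8 -19.3 0.7 -1" --pt "0 0 0 3.8 -19.3 0.7 -1" --pt "0 0 0 3.8 -19.3 0.7 -1" --pt "0 0 0 3.8 -19.3 0.7 -1" --pt "0 0 0 3.8 -19.3 0.7 -1" --pt "0 0 0 3.8 -19.3 0.7 -1" --pt "0 0 0 3.8 -19.3 0.7 -1" --pt "0 0 0 3.8 -19.3 0.7 -1" --pt "0 0 0 3.8 -19.3 0.7 -1" --pt "0 0 0 3.8 -19.3 0.7 -1" --pt "0 0 0 3.8 -19.3 0.7 -1" --pt "0 0 0 3.8 -19.3 0.7 -1" --pt "0 0 0 3.8 -19.3 0.7 -1"

```text
t: 16.75
position: [0.428, 0.1601, 0.1249]
orientation: [3.109, 0.447, -0.003]
ft_force: [-0.6, 0.4, -0.3]
finger_gap: 0.996
grip_force: 0.0
```

```bash
python3 -c "
from h import *
go(.429,.162,.005,16.5)"
```

```text
t 16.75 pos [0.428  0.1601 0.1249] gap 0.996 gf 0.0 toolz [-0.002 -0.001 -1.   ] | turn [ 0.    0.02 -0.03] shift [ 0.07 -0.06  4.8 ]
```

move_arm --pt "0 0 0 0.05 -0.05 1.8 -1" --pt "0 0 0 0.05 -0.05 3.6 -1" --pt "0 0 0 0.05 -0.05 4.6 -1" --pt "0 0 0 0.05 -0.05 4.8 -1" --pt "0 0 0 0.05 -0.05 4.8 0" --pt "0 0 0 0.05 -0.05 4.8 1" --pt "0 0 0 0.05 -0.05 4.8 1" --pt "0 0 0 0.05 -0.05 4.8 1" --pt "0 0 0 0.05 -0.05 4.8 1" --pt "0 0 0 0.05 -0.05 4.8 1" --pt "0 0 0 0.05 -0.05 4.8 1" --pt "0 0 0 0.05 -0.05 4.8 1" --pt "0 0 0 0.05 -0.05 3.5 1" --pt "0 0 0 0.05 -0.05 1.5 1" --pt "0 0 0 0.05 -0.05 -0.5 1" --pt "0 0 0 0.05 -0.05 -0.5 1"

```text
t: 18.35
position: [0.4354, 0.1653, 0.1472]
orientation: [-3.106, -0.451, -0.026]
ft_force: [1.0, 1.1, -0.8]
finger_gap: 0.386
grip_force: 60.1
```

```bash
python3 -c "
from h import *
go(.5576,-.3488,.135,16.5)"
```

```text
t 18.35 pos [0.4354 0.1653 0.1472] gap 0.386 gf 60.1 toolz [ 0.016  0.005 -1.   ] | turn [-0.   -0.19  0.  ] shift [-1.17 21.11  0.46]
```

move_arm --pt "0 0 0 -0.2 3 0 1" --pt "0 0 0 -0.9 21.05 0 1" --pt "0 0 0 -0.9 21.05 0 1" --pt "0 0 0 -0.9 21.05 0 1" --pt "0 0 0 -0.9 21.05 0 1" --pt "0 0 0 -0.9 21.05 0 1" --pt "0 0 0 -0.9 21.05 0 1" --pt "0 0 0 -0.9 21.05 0 1" --pt "0 0 0 -0.9 21.05 0 1" --pt "0 0 0 -0.9 21.05 0 1" --pt "0 0 0 -0.9 21.05 0 1" --pt "0 0 0 -0.9 21.05 0 1" --pt "0 0 0 -0.9 21.05 0 1" --pt "0 0 0 -0.9 21.05 0 1" --pt "0 0 0 -0.9 21.05 0 1"

```text
t: 19.85
position: [0.5568, -0.3463, 0.1382]
orientation: [-3.108, -0.453, 0.001]
ft_force: [-0.1, -0.0, -0.5]
finger_gap: 0.386
grip_force: 60.2
```

```bash
python3 -c "
from h import *
go(.5576,-.3488,.012,16.5)"
```

```text
t 19.85 pos [ 0.5568 -0.3463  0.1382] gap 0.386 gf 60.2 toolz [-0.     0.001 -1.   ] | turn [-0.01  0.    0.01] shift [0.   0.11 5.05]
```

move_arm --pt "0 0 0 0 0.1 1.8 1" --pt "0 0 0 0 0.1 3.4 1" --pt "0 0 0 0 0.1 4.5 1" --pt "0 0 0 0 0.1 4.9 1" --pt "0 0 0 0 0.1 5.05 1" --pt "0 0 0 0 0.1 5.1 1" --pt "0 0 0 0 0.1 5.1 1" --pt "0 0 0 0 0.1 5.1 0.1" --pt "0 0 0 0 0.1 5.1 -0.1" --pt "0 0 0 0 0.1 5.1 -0.3" --pt "0 0 0 0 0.1 5.1 -0.6" --pt "0 0 0 0 0.1 5.1 -0.6" --pt "0 0 0 0 0.1 4 -0.6" --pt "0 0 0 0 0.1 2 -0.6" --pt "0 0 0 0 0.1 0 -1" --pt "0 0 0 0 0.1 0 -1"

```text
t: 21.45
position: [0.563, -0.3539, 0.1483]
orientation: [3.098, 0.449, 0.019]
ft_force: [1.0, -0.4, 0.9]
finger_gap: 1.001
grip_force: 0.0
```

```bash
python3 -c "
from h import *
p,d=manip.capture('scene');W=cloud('scene',d)
m=(W[...,0]>.52)&(W[...,0]<.65)&(W[...,1]<-.28)&(W[...,1]>-.42)&(abs(W[...,2]-.06)<.01)&(d>0)
print(m.sum(),W[m].mean(0),W[m][:,2].min(),W[m][:,2].max())
go(.559,-.175,.12,142.5)"
```

```text
86 [ 0.5576     -0.34698533  0.05721135] 0.0503969689023322 0.061664052069007165
t 21.5 pos [ 0.5612 -0.3527  0.1445] gap 0.995 gf 0.0 toolz [ 0.009 -0.006 -1.   ] | turn [  0.14   0.06 -25.2 ] shift [ 1.93 -6.85  0.94]
```

```bash
python3 -c "
from h import *
go(.559,-.175,.115,-37.5)"
```

```text
t 21.5 pos [ 0.5612 -0.3527  0.1445] gap 0.995 gf 0.0 toolz [ 0.009 -0.006 -1.   ] | turn [ 0.05 -0.12 10.8 ] shift [ 1.92 -6.85  1.14]
```

move_arm --pt "0 0 10.8 1.9 -6.85 0.7 -1" --pt "0 0 10.8 1.9 -6.85 0.7 -1" --pt "0 0 10.8 1.9 -6.85 0.7 -1" --pt "0 0 10.8 1.9 -6.85 0.7 -1" --pt "0 0 10.8 1.9 -6.85 0.7 -1" --pt "0 0 10.8 1.9 -6.85 0.7 -1" --pt "0 0 10.8 1.9 -6.85 0.7 -1" --pt "0 0 10.8 1.9 -6.85 0.7 -1" --pt "0 0 10.8 1.9 -6.85 0.7 -1" --pt "0 0 10.8 1.9 -6.85 0.7 -1"

```text
t: 22.5
position: [0.5542, -0.1725, 0.1202]
orientation: [-2.975, 1.009, 0.002]
ft_force: [0.7, 0.1, 1.0]
finger_gap: 1.001
grip_force: 0.0
```

```bash
python3 -c "
from h import *
go(.559,-.175,-.004,-37.5)"
```

```text
t 22.5 pos [ 0.5542 -0.1725  0.1202] gap 1.001 gf 0.0 toolz [-0.001  0.    -1.   ] | turn [0.   0.01 0.01] shift [ 0.22 -0.04  4.97]
```

move_arm --pt "0 0 0 0.2 -0.05 1.8 -1" --pt "0 0 0 0.2 -0.05 3.6 -1" --pt "0 0 0 0.2 -0.05 4.6 -1" --pt "0 0 0 0.2 -0.05 4.95 -1" --pt "0 0 0 0.2 -0.05 4.95 0" --pt "0 0 0 0.2 -0.05 4.95 1" --pt "0 0 0 0.2 -0.05 4.95 1" --pt "0 0 0 0.2 -0.05 4.95 1" --pt "0 0 0 0.2 -0.05 4.95 1" --pt "0 0 0 0.2 -0.05 4.95 1" --pt "0 0 0 0.2 -0.05 4.95 1" --pt "0 0 0 0.2 -0.05 4.95 1"

```text
t: 23.7
position: [0.5616, -0.1754, -0.0004]
orientation: [2.975, -1.01, 0.007]
ft_force: [-0.4, -0.5, 6.8]
finger_gap: 0.377
grip_force: 60.5
```

move_arm --pt "0 0 0 0 0 -1 1" --pt "0 0 0 0 0 -2.5 1" --pt "0 0 0 0 0 -4 1" --pt "0 0 0 0 0 -5.5 1" --pt "0 0 0 0 0 -5.5 1" --pt "0 0 0 0 0 -5.5 1"

```text
t: 24.3
position: [0.56, -0.1748, 0.1359]
orientation: [2.975, -1.01, 0.004]
ft_force: [-0.0, 1.1, -2.8]
finger_gap: 0.374
grip_force: 60.4
```

```bash
python3 -c "
from h import *
a=np.radians(-8.7);x=.0267+.016
X=[.523+x*np.cos(a),.0357+x*np.sin(a)];print(X)
go(*X,.16,-8.7,16,-8.7)
p,d=manip.capture('scene');cv2.imwrite('pics/s7.png',cv2.resize(p[80:230,130:310,::-1],None,fx=3.5,fy=3.5))"
```

```text
[np.float64(0.5652086889667308), np.float64(0.02924116297544374)]
t 24.3 pos [ 0.56   -0.1748  0.1359] gap 0.374 gf 60.4 toolz [ 0.003 -0.001 -1.   ] | turn [ 0.8   3.1  -5.72] shift [-4.8  -6.6  -0.97]
```

View pics/s7.png

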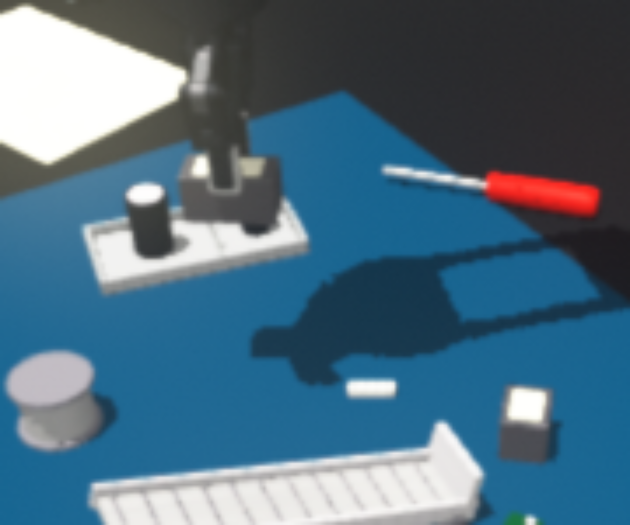

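The long block is level in the grip, fingers covering its upper part (crop (230,190)). Move above the lane, tilted to its slope.

```bash
python3 -c "
from h import *
go(.567,.029,.12,-8.7,16,-8.7)"
```

```text
t 24.35 pos [ 0.5586 -0.1743  0.1339] gap 0.378 gf 60.4 toolz [-0.001  0.    -1.   ] | turn [ 0.81  3.14 -5.72] shift [-4.68 -6.66  0.56]
```

move_arm --pt "0.4 1.5 -2.8 -2 -3 0 1" --pt "0.8 3.15 -5.72 -4.7 -6.65 0.5 1" --pt "0.8 3.15 -5.72 -4.7 -6.65 0.5 1" --pt "0.8 3.15 -5.72 -4.7 -6.65 0.5 1" --pt "0.8 3.15 -5.72 -4.7 -6.65 0.5 1" --pt "0.8 3.15 -5.72 -4.7 -6.65 0.5 1" --pt "0.8 3.15 -5.72 -4.7 -6.65 0.5 1" --pt "0.8 3.15 -5.72 -4.7 -6.65 0.5 1" --pt "0.8 3.15 -5.72 -4.7 -6.65 0.5 1" --pt "0.8 3.15 -5.72 -4.7 -6.65 0.5 1" --pt "0.8 3.15 -5.72 -4.7 -6.65 0.5 1"

```text
t: 25.45
position: [0.5677, 0.0279, 0.1221]
orientation: [3.08, -0.237, 0.435]
ft_force: [-0.7, -0.0, -2.2]
finger_gap: 0.376
grip_force: 60.7
```

```bash
python3 -c "
from h import *
go(.567,.029,.033,-8.7,16,-8.7)
p,d=manip.capture('scene');cv2.imwrite('pics/s8.png',cv2.resize(p[150:280,130:310,::-1],None,fx=4,fy=4))"
```

```text
t 25.45 pos [0.5677 0.0279 0.1221] gap 0.376 gf 60.7 toolz [ 0.274 -0.043 -0.961] | turn [ 0.01 -0.02 -0.02] shift [-1.02 -0.04  3.42]
```

View pics/s8.png

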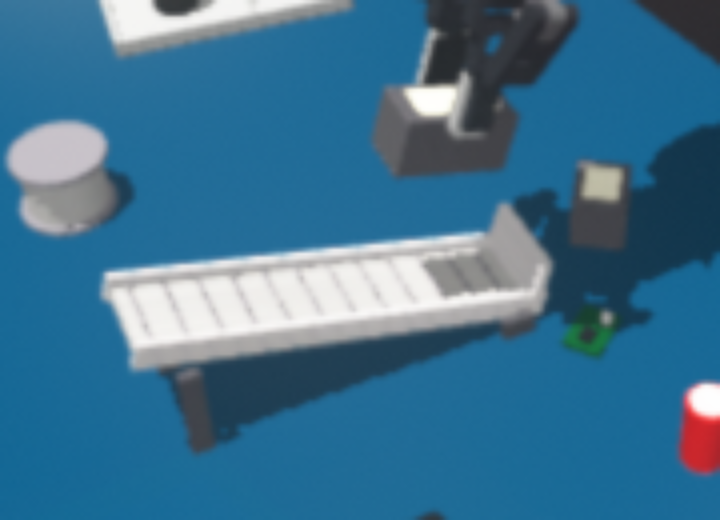

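Block is parallel to the lane and above its low end. Lower it.

move_arm --pt "0 0 0 -0.5 0 1.7 1" --pt "0 0 0 -0.8 0 2.7 1" --pt "0 0 0 -0.95 0 3.2 1" --pt "0 0 0 -1.0 0 3.4 1" --pt "0 0 0 -1.0 0 3.4 1" --pt "0 0 0 -1.0 0 3.4 1"

```text
t: 26.1
position: [0.5686, 0.0289, 0.0351]
orientation: [3.08, -0.235, 0.44]
ft_force: [-0.0, -0.5, -1.6]
finger_gap: 0.373
grip_force: 60.7
```

```bash
python3 -c "
from h import *
go(.567,.029,.031,-8.7,16,-8.7)
p,d=manip.capture('scene');cv2.imwrite('pics/s9.png',cv2.resize(p[150:280,130:310,::-1],None,fx=4,fy=4))"
```

```text
t 26.1 pos [0.5686 0.0289 0.0351] gap 0.373 gf 60.7 toolz [ 0.276 -0.043 -0.96 ] | turn [ 0.   -0.05 -0.  ] shift [-0.11  0.01  0.14]
```

View pics/s9.png

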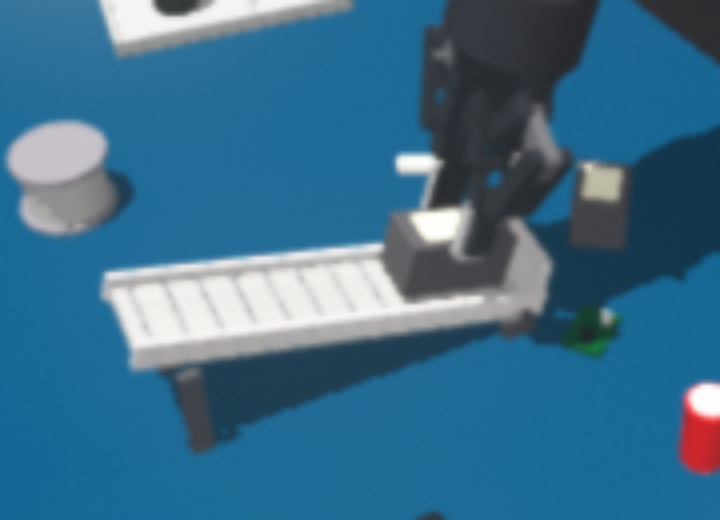

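The block sits between the guides just above the track, a little uphill of the stop. Release and retract along the tool.

move_arm --pt "0 0 0 0 0 0.12 1" --pt "0 0 0 0 0 0.12 1" --pt "0 0 0 0 0 0.12 0.1" --pt "0 0 0 0 0 0.12 -0.1" --pt "0 0 0 0 0 0.12 -0.3" --pt "0 0 0 0 0 0.12 -0.6" --pt "0 0 0 0 0 0.12 -1" --pt "0 0 0 0 0 0.12 -1" --pt "0 0 0 0 0 -1 -1" --pt "0 0 0 0 0 -3 -1" --pt "0 0 0 0 0 -4 -1" --pt "0 0 0 0 0 -4 -1"

```text
t: 27.35
position: [0.5427, 0.0335, 0.135]
orientation: [3.079, -0.235, 0.449]
ft_force: [0.8, 0.6, -0.5]
finger_gap: 1.0
grip_force: 0.0
```

```bash
python3 -c "
from h import *
go(.4435,.02,.11,45.6)
p,d=manip.capture('scene');cv2.imwrite('pics/s10.png',cv2.resize(p[150:280,130:310,::-1],None,fx=4,fy=4))"
```

```text
t 27.35 pos [0.5427 0.0335 0.135 ] gap 1.0 gf 0.0 toolz [ 0.283 -0.042 -0.958] | turn [  1.56  -3.07 -10.79] shift [-3.97  1.13 -0.14]
```

View pics/s10.png

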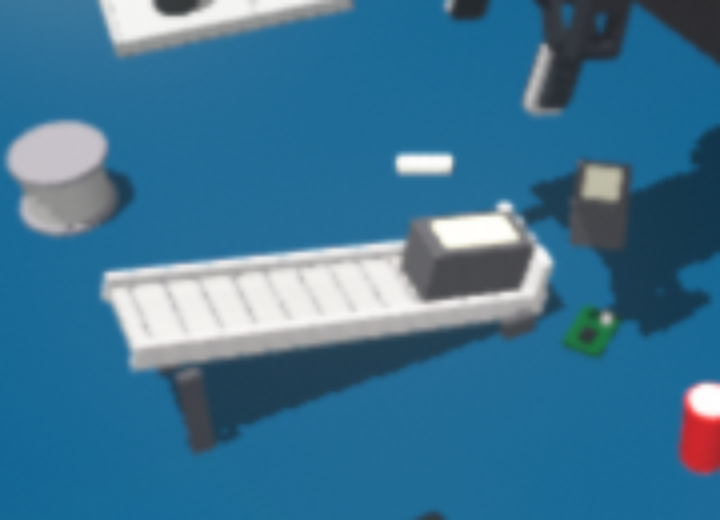

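Long block rests squarely against the stop. Now the short one.

move_arm --pt "1.56 -3.07 -10.8 -4 1.1 -0.1 -1" --pt "1.56 -3.07 -10.8 -4 1.1 -0.1 -1" --pt "1.56 -3.07 -10.8 -4 1.1 -0.1 -1" --pt "1.56 -3.07 -10.8 -4 1.1 -0.1 -1" --pt "1.56 -3.07 -10.8 -4 1.1 -0.1 -1" --pt "1.56 -3.07 -10.8 -4 1.1 -0.1 -1" --pt "1.56 -3.07 -10.8 -4 1.1 -0.1 -1" --pt "1.56 -3.07 -10.8 -4 1.1 -0.1 -1" --pt "1.56 -3.07 -10.8 -4 1.1 -0.1 -1" --pt "1.56 -3.07 -10.8 -4 1.1 -0.1 -1" --pt "1.56 -3.07 -10.8 -4 1.1 -0.1 -1"

```text
t: 28.5
position: [0.4391, 0.0205, 0.1038]
orientation: [-2.893, -1.216, 0.014]
ft_force: [-1.1, 0.8, -0.1]
finger_gap: 1.002
grip_force: 0.0
```

```bash
python3 -c "
from h import *
go(.443,.0197,-.004,45.6)"
```

```text
t 28.5 pos [0.4391 0.0205 0.1038] gap 1.002 gf 0.0 toolz [-0.009 -0.001 -1.   ] | turn [-0.07  0.08  0.  ] shift [0.12 0.16 4.31]
```

move_arm --pt "0 0 0 0.06 0.08 1.8 -1" --pt "0 0 0 0.06 0.08 3.3 -1" --pt "0 0 0 0.06 0.08 4.1 -1" --pt "0 0 0 0.06 0.08 4.35 -1" --pt "0 0 0 0.06 0.08 4.35 0" --pt "0 0 0 0.06 0.08 4.35 1" --pt "0 0 0 0.06 0.08 4.35 1" --pt "0 0 0 0.06 0.08 4.35 1" --pt "0 0 0 0.06 0.08 4.35 1" --pt "0 0 0 0.06 0.08 4.35 1" --pt "0 0 0 0.06 0.08 4.35 1" --pt "0 0 0 0.06 0.08 4.35 1"

```text
t: 29.7
position: [0.4433, 0.0202, -0.0027]
orientation: [-2.894, -1.218, 0.008]
ft_force: [-0.0, -0.4, 5.3]
finger_gap: 0.375
grip_force: 60.4
```

move_arm --pt "0 0 0 0 0 -1 1" --pt "0 0 0 0 0 -2.5 1" --pt "0 0 0 0 0 -4 1" --pt "0 0 0 0 0 -5.5 1" --pt "0 0 0 0 0 -5.5 1" --pt "0 0 0 0 0 -5.5 1"

```text
t: 30.3
position: [0.4433, 0.0203, 0.1342]
orientation: [-2.894, -1.218, 0.009]
ft_force: [-0.3, 0.6, -1.5]
finger_gap: 0.376
grip_force: 60.2
```

```bash
python3 -c "
from h import *
a=np.radians(-8.7);s=.066+.021+.015;x=s*np.cos(.28)-.002*np.sin(.28);z=.016+s*np.sin(.28)+.002
X=[.523+x*np.cos(a),.0357+x*np.sin(a)];print(X,z)
go(*X,z+.085,-8.7,16,-8.7)"
```

```text
[np.float64(0.6193533856783713), np.float64(0.020955860106165847)] 0.04618827615353961
t 30.3 pos [0.4433 0.0203 0.1342] gap 0.376 gf 60.2 toolz [-0.006 -0.001 -1.   ] | turn [-1.53  3.02 10.8 ] shift [4.94 5.02 0.08]
```

move_arm --pt "-0.7 1.5 5.4 2.5 2.5 0 1" --pt "-1.55 3.05 10.8 4.95 5 0.05 1" --pt "-1.55 3.05 10.8 4.95 5 0.05 1" --pt "-1.55 3.05 10.8 4.95 5 0.05 1" --pt "-1.55 3.05 10.8 4.95 5 0.05 1" --pt "-1.55 3.05 10.8 4.95 5 0.05 1" --pt "-1.55 3.05 10.8 4.95 5 0.05 1" --pt "-1.55 3.05 10.8 4.95 5 0.05 1" --pt "-1.55 3.05 10.8 4.95 5 0.05 1" --pt "-1.55 3.05 10.8 4.95 5 0.05 1" --pt "-1.55 3.05 10.8 4.95 5 0.05 1" --pt "-1.55 3.05 10.8 4.95 5 0.05 1"

```text
t: 31.5
position: [0.6186, 0.0212, 0.1303]
orientation: [3.081, -0.234, 0.432]
ft_force: [-0.3, -0.2, -1.1]
finger_gap: 0.378
grip_force: 60.2
```

```bash
python3 -c "
from h import *
go(.6195,.021,.048,-8.7,16,-8.7)"
```

```text
t 31.5 pos [0.6186 0.0212 0.1303] gap 0.378 gf 60.2 toolz [ 0.272 -0.042 -0.961] | turn [0.01 0.   0.  ] shift [-0.87  0.    3.17]
```

move_arm --pt "0 0 0 -0.45 0 1.6 1" --pt "0 0 0 -0.75 0 2.6 1" --pt "0 0 0 -0.85 0 3 1" --pt "0 0 0 -0.87 0 3.15 1" --pt "0 0 0 -0.87 0 3.15 1" --pt "0 0 0 -0.87 0 3.15 1"

```text
t: 32.1
position: [0.6209, 0.0212, 0.0504]
orientation: [3.08, -0.235, 0.437]
ft_force: [-0.9, 0.1, -0.4]
finger_gap: 0.377
grip_force: 60.2
```

move_arm --pt "0 0 0 0 0 0.12 1" --pt "0 0 0 0 0 0.12 1" --pt "0 0 0 0 0 0.12 0.1" --pt "0 0 0 0 0 0.12 -0.1" --pt "0 0 0 0 0 0.12 -0.3" --pt "0 0 0 0 0 0.12 -0.6" --pt "0 0 0 0 0 0.12 -1" --pt "0 0 0 0 0 0.12 -1" --pt "0 0 0 0 0 -1 -1" --pt "0 0 0 0 0 -3 -1" --pt "0 0 0 0 0 -5 -1" --pt "0 0 0 0 0 -7 -1" --pt "0 0 0 0 0 -7 -1" --pt "0 0 0 0 0 -7 -1"

```text
t: 33.5
position: [0.5726, 0.0288, 0.2194]
orientation: [3.08, -0.235, 0.44]
ft_force: [0.3, -0.4, -1.1]
finger_gap: 1.006
grip_force: 0.0
```

```bash
python3 -c "
from h import *
p,d=manip.capture('scene');W=cloud('scene',d);cv2.imwrite('pics/s11.png',cv2.resize(p[100:384,130:430,::-1],None,fx=2,fy=2))
# label tops in lane frame
a=np.radians(-8.7);e=np.array([np.cos(a),np.sin(a)])
q=W[...,:2]-[.523,.0357];lx=q@e;ly=q@[-e[1],e[0]]
h=(W[...,2]-.016-lx*np.tan(.28))*np.cos(.28)
m=(abs(ly)<.03)&(lx>-.01)&(lx<.15)&(abs(h-.036)<.006)&(d>0)
hist,ed=np.histogram(lx[m],np.arange(-.02,.15,.006));print(hist,ed.round(3));print(lx[m].min(),lx[m].max(),ly[m].mean(),manip.observe()['position'])
"
```

```text
[ 0  4 23 28 24 26 26 30 26 28 26 29 26 29 28 32 30 28 32 19  0  0  0  0
  0  0  0  0] [-0.02  -0.014 -0.008 -0.002  0.004  0.01   0.016  0.022  0.028  0.034
  0.04   0.046  0.052  0.058  0.064  0.07   0.076  0.082  0.088  0.094
  0.1    0.106  0.112  0.118  0.124  0.13   0.136  0.142  0.148]
-0.009811516039366997 0.09656625457529693 0.003537622740601992 [0.57134062 0.02867375 0.21682318]
```

View pics/s11.png

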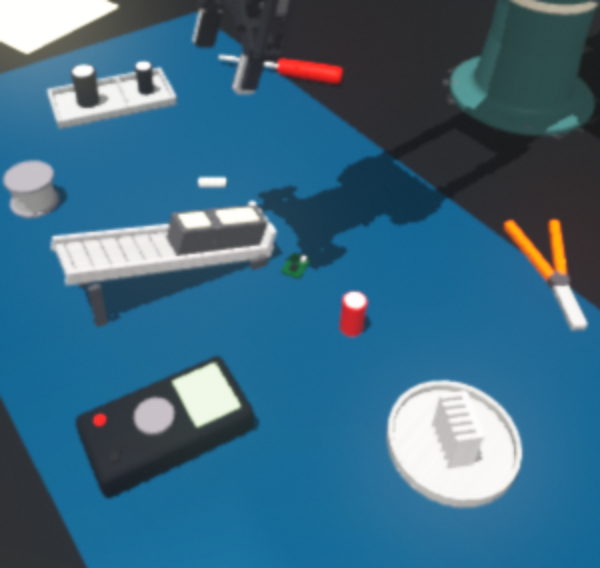

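The picture shows both capacitors in their bays, the sink upright in the dish, and the blocks in contact at the stop (top edges from −10 to 96 mm along the lane; expected −10 to 94). Hand in.

```bash
python3 -c "
from plant import manip
print(manip.sign_off())"
```

```text
the job is handed in; nothing more can be done
None
```

The job is handed in at about 34 s; sign-off returned no verdict, but the last picture shows all five parts in place: both capacitors standing in their bays, the heat sink upright in the dish, and the long transformer at the stop with the short one against it.

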